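# Mount the spool and hold the inspection mirror on its mark

## Task

Put the steel spool with the dark line round its waist upright onto the stand's spindle, lowering it all the way down onto the shoulder before letting go. Then take the grip tab of the mirror and turn it until the camera on the stand sees the dark line in the middle of the mirror (the glass facing halfway between spool and camera), and finish while still holding the sprung mirror at that angle. Leave the camera and everything else on the bench where it is.

Things in the scene. Friction and masses are not known exactly. Their poses are not given: they have to be found in the camera images.
- spool: bare steel spool to inspect, upright on the bench, 70 mm high: 56 mm diameter flanges, 12 mm thick, at both ends of a 36 mm waist; 16 mm bore right through along z; 0.25 to 0.5 kg. A 4 mm dark line runs round the middle of the waist, 35 mm up. Origin: centre of the underside, z up. Grip it by the top flange (middle 64 mm above the origin).
- stand: inspection stand, fixed: grey base plate 225 x 275 x 12 mm carrying spindle, mirror and camera. Origin: at bench height, on the mirror's vertical turning axis. The plate reaches from x -50 to +175 mm and y -98 to +178 mm in this frame; the spindle is at x 0, y +140 mm.
- spindle_seat (a point): centre of the shoulder (36 mm diameter) on which the spool must rest, 45 mm above the bench; the upright spindle, 12 mm diameter with a tapered tip, rises 59 mm from here. Axes as the stand's, z up.
- mirror (a joint): angle of the mirror about the vertical axis through the stand's origin, rad, 0 to 1.5, counter-clockwise from above. At 0 the glass faces along the stand's +x; at 1.571 it would face the spindle. A weak spring (at most 0.07 N m) always turns it back to the stop at 0, so it must be held.
- mirror_grip (a point): middle of the flat aluminium grip tab on top of the mirror, on the turning axis, 136 mm above the bench; the tab is 10 mm thick along x (the way the glass faces), 36 mm wide along y, 36 mm tall (116 to 152 mm above the bench). Turns with the mirror.
- mirror_face (a point): centre of the mirror glass, on the turning axis, 80 mm above the bench; x points straight out of the glass. Glass 58 mm square in a black 64 mm square frame whose top edge is 112 mm above the bench.
- camera_arm (a joint): angle of the camera's stiff swing arm about the mirror's axis, rad, counter-clockwise from the stand's +x; starts at -0.5 to 0.5; leave it alone. The camera looks straight at the mirror's axis. The spool's line is in mid view when the glass faces halfway between spindle and camera: mirror = 0.785 + camera_arm / 2; in view within 0.075 rad of that.
- lens (a point): centre of the front of the camera's lens (black, 30 mm diameter, in front of a grey 50 x 38 x 38 mm camera body whose top is 99 mm above the bench), 104 mm from the mirror's axis and 80 mm above the bench; x points away from the mirror.
- collar: bystander: short plain steel collar, 58 mm diameter, 30 mm high, 16 mm bore (not the spool). Origin at its middle, on the bench.
- roller: bystander: solid plain steel cylinder, 50 mm diameter, 70 mm high, no bore (not the spool). Origin at its middle, on the bench.
- disc: bystander: dark grinding disc lying flat, 115 mm diameter, 8 mm thick. Origin at its middle, on the bench.
- brush: bystander: hand brush lying on the bench. Origin at its middle, on the bench.
- oil: bystander: grey oil bottle with black cap, 60 mm diameter, 150 mm high. Origin at its middle, on the bench.
- tin: bystander: plain metal tin, 74 mm diameter, 90 mm high. Origin at its middle, on the bench.
There are look-alikes about, which are no part of the job. What is shaped like the spool but orange or red is not meant.

How it is judged:
By the outcome, as a careful person would: the job done as asked, in the order asked, and still so for the second after the job is handed in, while the arm keeps its last pose, push and grip.
It also fails if it takes over 64 s, if anything falls off the work surface, if the arm or the gripper's body presses on something with over 40 N, if the wrist force passes 120 N, or if a joint passes its speed limit or range.

## Robot

A 6-joint arm with a two-finger parallel gripper is mounted at the origin on the work surface. World frame = base frame: x ahead of the robot, y to its left, z up, the work surface at z = 0. Lengths are in m, angles in rad, forces in N, time in s.
With the tool pointing down it reaches from about 0.425 to 1.125 m from the base axis. Payload 14.9 kg.
Tool frame: the origin (TCP) lies at the very end of the fingers, on their centre line; the grasp point (between the pads) lies 19 mm behind it; z points along the fingers, y is the direction in which the jaws open and shut (so a half turn about z gives the same grasp; the last joint's range is limited). The gripper opens to 91 mm and grips with 3 to 60 N. Pads are 32 mm wide; open, the fingers measure 118 mm over their backs; the gripper's body (76 mm by 178 mm) begins 60 mm behind the grasp point.
Start: joints at [1.308, 0.379, 1.734, -0, 1.028, -0.033], TCP at [0.159, 0.682, 0.214] pointing down, gripper open.
Joint ranges: [-2.77, 2.77], [-0.74, 2.19], [0, 2.66], [-1.06, 4.2], [0.31, 2.87], [-3.08, 3.08]. Speed limits (rad/s): [1.89, 1.89, 2.39, 3.14, 3.14, 3.14].

## Interface

Orientations are given as a unit quaternion [x, y, z, w].
In Python, from rig import manip gives the robot as it stands.
- The arm moves only by the tool send_rows, never from a script. Its argument "moves" is a list of rows, each a list of 2 entries, a list of its own where there are three numbers: the shift along the tool's x, y, z in mm, then the turn about the tool's z in degrees. In form: [[[x, y, z], spin], ...]. A call has 1 to 8 rows; each row is the pose to reach, as a shift and turn from the pose commanded when the call began, along the tool's axes at that moment; what a row does not reach only later rows make up. A row lasts 1/12 s, in which the tool goes at most 41.7 mm and 7.16 degrees, less where a joint would pass 70% of its speed; a pose out of reach is approached as far as the arm can. A call with a gripper value outside its range is refused whole. "claw" is the closure, from 0 (fully open) to 1 (shut), set as the call begins (left out, the last holds). The fingers move at their own pace and stop on an object; "force" is the grip in N (left out, the last holds). Time passes only in rows, so rows that repeat a pose let the fingers close. It gives the time, the measured TCP pose, the force and the opening at its end, in the units of the state.
- manip.observe(): the state, without advancing time (a new reading comes with each control period).
- manip.grab_frame(name): name is "side" or "top"; returns the picture (420x560x3 uint8, blue, green, red); there is no depth.
- manip.camera_model(name): a dict with "vfov" (degrees; the focal length in pixels is half the picture's height over the tangent of half this angle, whatever the lens; pixels are square), "cx", "cy" (the principal point, pixels), "view" (4x4, takes a point from world to camera coordinates). Camera axes: x right, y down, z forward; pixel columns grow to the right and rows downward; lengths in m; the calibration is good to about 2 mm. A picture is of the moment at which its call begins. camera_model takes no time and is no camera call.
- manip.finish_job(): hands the job in, once; it reports no verdict.
Trained networks look in the newest picture that a camera, given by its name, has taken for a name from the list of things; names that differ only in an ending like _2 or _b are one class to them, and where a whole thing is asked for, a point or a joint stands for the part that bears it (a point fixed in the world has none). Each returns a list of dicts, best first, with "score" (0 to 1); they miss things now and then, are a little off and sometimes report something else, mostly with a low value. They report only what shows in the picture. A call takes as long as a camera call. They do not tell look-alikes from the thing itself.
- manip.recognise(label, camera): "at" ([x, y, z] in m, in world coordinates, good to about 4 mm: the middle of the surface that is visible of it).
- manip.silhouettes(label, camera): "pixels" (420x560 bool, what is visible of it).
The state is a dict: "time_s": time; "q": joint angles; "qvel": joint speeds; "effort": joint torques, N m; "ee_pos": TCP position; "tcp_rot": TCP orientation; "ft_force": force on the tool from outside, world axes, zero at the start; "torque": the same for the moment, N m; "opening": opening from 0.0 (shut) to 1.0 (fully open).
Only numpy, scipy, OpenCV 4.12 (cv2) and the standard library are available. Lean on these libraries where they do the work, as an engineer would, in place of code of your own. Each camera call takes 0.05 s, during which the arm holds its last target.

## Working session

There is one attempt and no reset: what is moved stays moved. The work goes in short steps, Python scripts to look and compute and a tool call to move; the robot and the scene stay as the last step left them, time stands still between calls to the robot, and variables do not carry over. Pictures are saved under pics/ and viewed, and the job is handed in when it is done.

Besides the shell and the picture viewer there is one more tool, called after "Call:" in YAML: its name, and indented under it one key for each argument. send_rows: Moves the arm, as the interface text tells. Its arguments: {"type":"object","properties":{"moves":{"type":"array","items":{"type":"array"}},"claw":{"type":"number"},"force":{"type":"number"}},"required":["moves"]}

```bash
ls; mkdir -p pics; python3 - <<'E'
from rig import manip
import cv2
s=manip.observe(); print(s)
for n in("side","top"):
    cv2.imwrite(f"pics/{n}0.png",manip.grab_frame(n)); m=manip.camera_model(n); print(n,m)
E
```

```text
pics
{'time_s': 0.0, 'q': array([ 1.30769999e+00,  3.79386712e-01,  1.73474698e+00, -2.74400065e-05,
        1.02852417e+00, -3.32763107e-02]), 'qvel': array([ 0.00098937, -0.0010848 ,  0.00162116, -0.00078826,  0.00089805,
        0.00027605]), 'effort': array([-1.88214348e-03, -7.63736773e+01, -4.34368443e+01,  6.49373420e-02,
        4.23734786e-02, -9.41746043e-05]), 'ee_pos': array([0.15935786, 0.68122757, 0.21332028]), 'tcp_rot': array([ 1.14650239e-01,  9.93405778e-01, -5.28500502e-04, -6.70167695e-05]), 'ft_force': array([-0.43062692, -0.29226748, -0.47182478]), 'torque': array([ 0.02189895,  0.01809968, -0.01180955]), 'opening': 0.9996098240568083}
side {'vfov': 48.44077458071849, 'cx': 278.35136667323343, 'cy': 205.29258271899613, 'view': array([[ 0.91224063, -0.40951356, -0.01075546, -0.50914504],
       [-0.29268437, -0.63317035, -0.71654111,  0.2941699 ],
       [ 0.28662326,  0.65680587, -0.69746194,  1.24267905],
       [ 0.        ,  0.        ,  0.        ,  1.        ]])}
top {'vfov': 43.11803663951023, 'cx': 276.8525059159364, 'cy': 207.12430640474327, 'view': array([[-9.11031054e-02, -9.95841410e-01, -3.33153458e-04,
         1.00749938e-01],
       [-9.69690052e-01,  8.87868408e-02, -2.27635892e-01,
         5.80250811e-01],
       [ 2.26718827e-01, -2.04152810e-02, -9.73746266e-01,
         1.17652746e+00],
       [ 0.00000000e+00,  0.00000000e+00,  0.00000000e+00,
         1.00000000e+00]])}
```

View pics/side0.png

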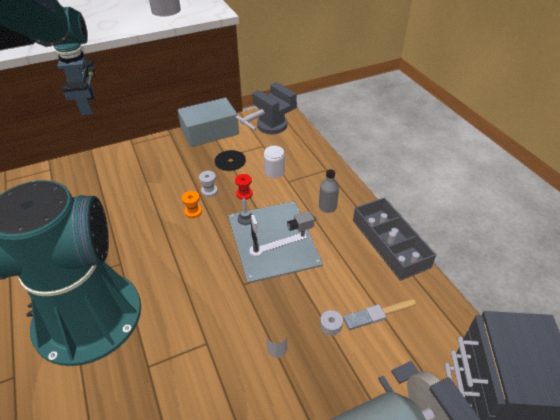

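View pics/top0.png

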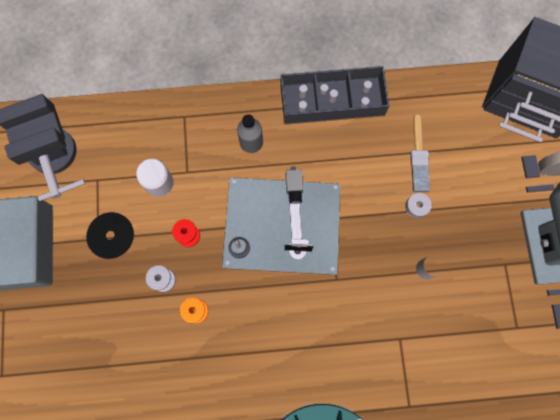

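The side view shows the steel spool at (208,183), the orange look-alike at (191,205) and the red one at (244,187). The collar is at (331,322), the roller at (277,343), and the stand is around (270,240). In the top view the steel spool is at (159,278), orange at (193,310), red at (185,232), the spindle at (238,245), the mirror at (299,248) and the camera at (294,185).

```bash
cat > h.py <<'E'
import numpy as np,cv2
from rig import manip
def K(n):
    m=manip.camera_model(n); f=210/np.tan(np.radians(m['vfov']/2)); return f,m['cx'],m['cy'],np.array(m['view'])
def proj(n,P):
    f,cx,cy,V=K(n); P=np.atleast_2d(P); c=P@V[:3,:3].T+V[:3,3]; return np.c_[cx+f*c[:,0]/c[:,2],cy+f*c[:,1]/c[:,2]]
def back(n,uv,z):
    f,cx,cy,V=K(n); uv=np.atleast_2d(uv).astype(float); R=V[:3,:3]; o=-R.T@V[:3,3]
    d=np.c_[(uv[:,0]-cx)/f,(uv[:,1]-cy)/f,np.ones(len(uv))]@R
    return o+d*((z-o[2])/d[:,2])[:,None]
E
python3 - <<'E'
from h import *
np.set_printoptions(precision=4,suppress=True)
for n in("top","side"):
    for l in ("spool","stand","mirror_grip","lens","camera_arm","spindle_seat","roller","collar","mirror_face"):
        for d in manip.recognise(l,n)[:4]:
            p=np.array(d['at']); print(n,l,round(d['score'],2),p,proj(n,p)[0].round(0))
for n,(x0,y0,x1,y1) in dict(top=(130,150,350,320),side=(170,150,340,290)).items():
    im=manip.grab_frame(n)[y0:y1,x0:x1]; k=min(800/im.shape[1],600/im.shape[0]); cv2.imwrite(f"pics/{n}1.png",cv2.resize(im,None,fx=k,fy=k,interpolation=cv2.INTER_CUBIC)); print(k)
print(manip.observe()['time_s'])
E
```

```text
top spool 0.96 [0.3679 0.2569 0.0716] [192. 310.]
top spool 0.81 [0.4468 0.3319 0.0659] [158. 278.]
top spool 0.56 [0.5475 0.2645 0.0658] [185. 232.]
top stand 0.91 [0.557  0.0384 0.0147] [282. 224.]
top mirror_grip 0.85 [0.4841 0.0106 0.1117] [298. 246.]
top lens 0.83 [0.6044 0.0054 0.0843] [294. 197.]
top camera_arm 0.78 [0.6015 0.0067 0.0831] [294. 198.]
top camera_arm 0.57 [0.6822 0.3284 0.0924] [153. 176.]
top spindle_seat 0.63 [0.5596 0.038  0.0083] [282. 223.]
top roller 0.62 [ 0.4117 -0.276   0.0367] [422. 271.]
top roller 0.52 [0.4852 0.0131 0.1114] [296. 246.]
top collar 0.95 [ 0.5729 -0.2939  0.0296] [418. 204.]
top mirror_face 0.81 [0.4868 0.008  0.1113] [299. 245.]
side spool 0.83 [0.3712 0.2471 0.0535] [192. 202.]
side spool 0.73 [0.5509 0.2547 0.0582] [244. 184.]
side spool 0.6 [0.4458 0.3185 0.0494] [208. 183.]
side stand 0.69 [0.5542 0.0015 0.0084] [277. 247.]
side mirror_grip 0.43 [ 0.4877 -0.0021  0.1112] [255. 231.]
side mirror_grip 0.22 [ 0.6819 -0.328   0.0155] [374. 317.]
side lens 0.61 [ 0.6081 -0.0002  0.0653] [294. 229.]
side lens 0.53 [0.6845 0.31   0.0691] [275. 161.]
side camera_arm 0.76 [ 0.6136 -0.0024  0.0601] [296. 230.]
side spindle_seat 0.89 [ 0.5515 -0.0006  0.006 ] [276. 248.]
side roller 0.85 [ 0.4092 -0.3154  0.0379] [275. 349.]
side roller 0.63 [ 0.6807 -0.3251  0.0159] [373. 317.]
side roller 0.34 [0.5521 0.0019 0.0122] [276. 246.]
side collar 0.7 [ 0.5658 -0.3023  0.03  ] [330. 323.]
side collar 0.69 [0.4492 0.3202 0.0503] [209. 182.]
side mirror_face 0.51 [ 0.4828 -0.0008  0.1137] [253. 231.]
side mirror_face 0.3 [0.6863 0.3105 0.071 ] [275. 160.]
3.5294117647058822
4.285714285714286
1.1
```

View pics/top1.png

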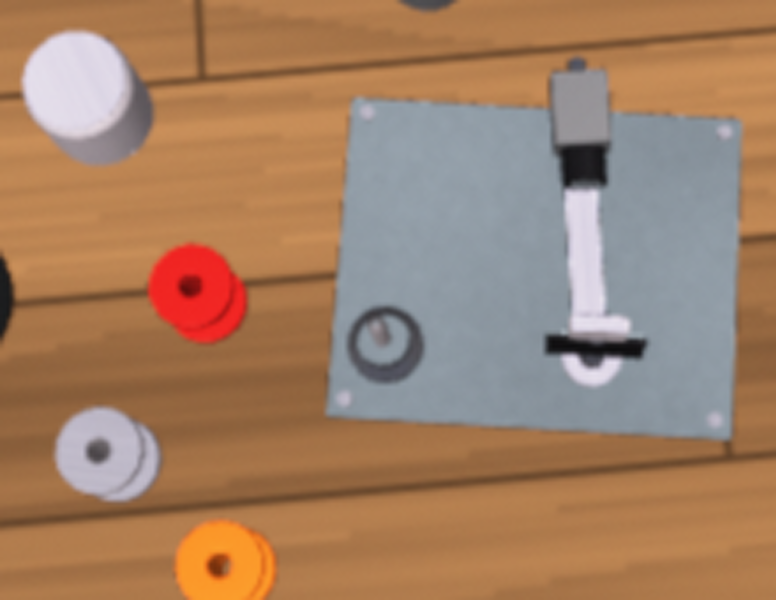

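View pics/side1.png

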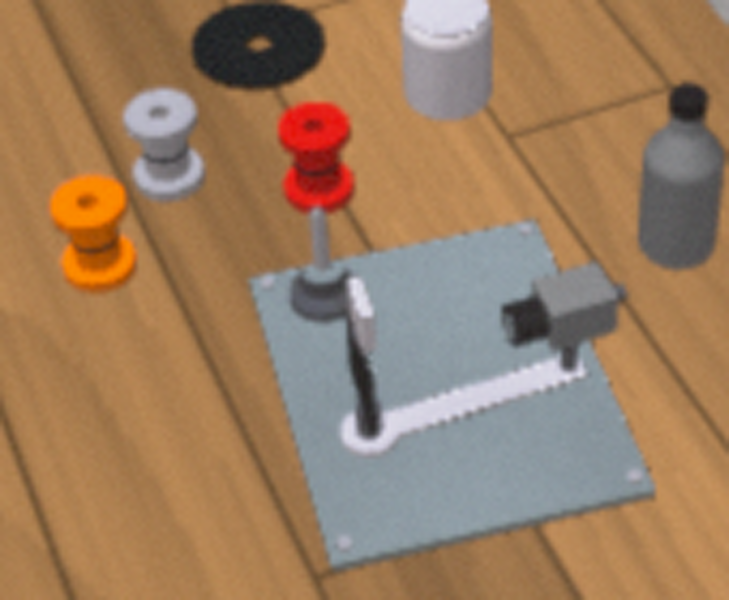

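The steel spool with the dark line on its waist (side crop 163,145) is the right one. Next I'll fit the stand, spool and camera poses.

```bash
cat > fit.py <<'E'
from h import *
from scipy.optimize import least_squares
np.set_printoptions(precision=4,suppress=True)
T=lambda p:np.array(p)/3.5294+[130,150]-0.36
S=lambda p:np.array(p)/4.2857+[170,150]-0.38
# stand features: (xyz stand, uv)
C=[(.175,.178,.012),(.175,-.0975,.012),(-.05,-.0975,.012),(-.05,.178,.012)]
tf=[(C[0],T((354,98))),(C[1],T((741,118))),(C[2],T((732,439))),(C[3],T((328,416))),((0,.14,.104),T((374,323)))]
sf=[(C[0],S((537,220))),(C[1],S((655,490))),(C[2],S((332,562))),(C[3],S((248,280))),((0,.14,.104),S((318,206)))]
def W(p,q): c,s=np.cos(p[2]),np.sin(p[2]); q=np.array(q); return np.r_[p[0]+c*q[0]-s*q[1],p[1]+s*q[0]+c*q[1],q[2]]
def res(p,L): return np.concatenate([proj(n,W(p,q))[0]-uv for n,F in L for q,uv in F])
if __name__=="__main__":
    for L in ([("top",tf)],[("side",sf)],[("top",tf),("side",sf)]):
        r=least_squares(res,[.49,0,0],args=(L,)); print(r.x,r.fun.round(1))
    p=r.x; print("spindle",W(p,(0,.14,0)))
    print("spool",back("top",T((98,450)),.07),back("side",S((160,111)),.07))
    for n,uv,z in (("top",T((585,165)),.09),("top",T((580,107)),.099),("side",S((519,322)),.08)):
        w=back(n,uv,z)[0]; d=w[:2]-p[:2]; print("cam",w,np.hypot(*d),np.arctan2(d[1],d[0])-p[2])
    print("mirrortop",back("top",T((597,346)),.112))
E
python3 fit.py
```

```text
[ 0.4877  0.0071 -0.1482] [-0.9 -0.5  0.6 -0.   0.3  0.1 -0.8  0.   0.7  0.2]
[ 0.489   0.0077 -0.1496] [-0.  -0.4  0.5 -0.1 -0.4  0.7  0.1 -0.9 -0.2  0.3]
[ 0.4882  0.0072 -0.1486] [-0.9 -0.6  0.6 -0.2  0.3 -0.  -0.9 -0.2  0.7 -0.  -0.3 -0.3  0.3  0.1
 -0.5  1.  -0.1 -0.7 -0.4  0.5]
spindle [0.5089 0.1456 0.    ]
spool [[0.4488 0.3316 0.07  ]] [[0.4499 0.3327 0.07  ]]
cam [0.6031 0.003  0.09  ] 0.11496252474858307 0.11258985270108093
cam [0.64  0.003 0.099] 0.15188197026999983 0.12075115962384356
cam [0.6015 0.0063 0.08  ] 0.11330855275603618 0.14046084630398364
mirrortop [[0.4803 0.0084 0.112 ]]
```

```bash
cat > go.py <<'E'
import sys
from h import *
from scipy.spatial.transform import Rotation as R
s=manip.observe(); r=R.from_quat(s['tcp_rot']); m=r.as_matrix()
x,y,z,yaw=map(float,sys.argv[1:5])
cur=np.arctan2(m[1,1],m[0,1])
print('t',round(s['time_s'],2),'pos',s['ee_pos'].round(4),'yaw',round(cur,4),'F',s['ft_force'].round(1),'open',round(s['opening'],3),'tilt',(m[:,2]).round(4))
print('shift mm',(r.inv().apply(np.array([x,y,z])-s['ee_pos'])*1e3).round(1),'spin deg',round(np.degrees((cur-yaw+np.pi)%(2*np.pi)-np.pi),2))
E
python3 go.py .4494 .3322 .15 -.1486
```

```text
t 1.1 pos [0.1594 0.6816 0.2139] yaw 1.341 F [-0.8  0.6 -0.1] open 0.999 tilt [-0.  0. -1.]
shift mm [-361.9 -274.2   63.9] spin deg 85.35
```

Call:
send_rows:
  moves:
    - [[-362,-274,64],85.35]
    - [[-362,-274,64],85.35]
    - [[-362,-274,64],85.35]
    - [[-362,-274,64],85.35]
    - [[-362,-274,64],85.35]
    - [[-362,-274,64],85.35]
    - [[-362,-274,64],85.35]
    - [[-362,-274,64],85.35]
  claw: 0
  force: 30

```text
time_s: 1.77
ee_pos: [0.3713, 0.4261, 0.1674]
tcp_rot: [0.579, 0.815, 0.0, 0.0]
ft_force: [1.6, 1.3, 0.6]
opening: 1.0
```

```bash
python3 go.py .4494 .3322 .15 -.1486
```

```text
t 1.77 pos [0.3713 0.4261 0.1674] yaw 0.3351 F [1.6 1.3 0.6] open 1.0 tilt [ 4.e-04  4.e-04 -1.e+00]
shift mm [-114.4   42.9   17.4] spin deg 27.71
```

Call:
send_rows:
  moves:
    - [[-114,43,17],27.7]
    - [[-114,43,17],27.7]
    - [[-114,43,17],27.7]
    - [[-114,43,17],27.7]
    - [[-114,43,17],27.7]
    - [[-114,43,17],27.7]
    - [[-114,43,17],27.7]

```text
time_s: 2.35
ee_pos: [0.4486, 0.3353, 0.1506]
tcp_rot: [0.754, 0.657, 0.0, -0.0]
ft_force: [-0.5, -0.5, 1.1]
opening: 1.0
```

```bash
python3 go.py .4494 .3322 .046 -.1486
```

```text
t 2.35 pos [0.4486 0.3353 0.1506] yaw -0.1378 F [-0.5 -0.5  1.1] open 1.0 tilt [ 1.e-04  2.e-04 -1.e+00]
shift mm [ -3.    1.2 104.6] spin deg 0.62
```

Call:
send_rows:
  moves:
    - [[-3,1,0],0.6]
    - [[-3,1,30],0.6]
    - [[-3,1,60],0.6]
    - [[-3,1,80],0.6]
    - [[-3,1,95],0.6]
    - [[-3,1,104.5],0.6]
    - [[-3,1,104.5],0.6]
    - [[-3,1,104.5],0.6]

```text
time_s: 3.02
ee_pos: [0.4494, 0.3319, 0.0462]
tcp_rot: [0.759, 0.652, -0.0, -0.0]
ft_force: [-0.2, -0.3, 0.6]
opening: 1.001
```

```bash
python3 go.py .4494 .3322 .046 -.1486;  python3 - <<'E'
from h import *
im=manip.grab_frame("top")[220:340,100:260]; cv2.imwrite("pics/t2.png",cv2.resize(im,None,fx=5,fy=5,interpolation=cv2.INTER_CUBIC))
im=manip.grab_frame("side")[100:230,140:280]; cv2.imwrite("pics/s2.png",cv2.resize(im,None,fx=4.5,fy=4.5,interpolation=cv2.INTER_CUBIC))
E
```

```text
t 3.02 pos [0.4494 0.3319 0.0462] yaw -0.1516 F [-0.2 -0.3  0.6] open 1.001 tilt [-1.e-04 -1.e-04 -1.e+00]
shift mm [ 0.3 -0.   0.2] spin deg -0.17
```

View pics/s2.png

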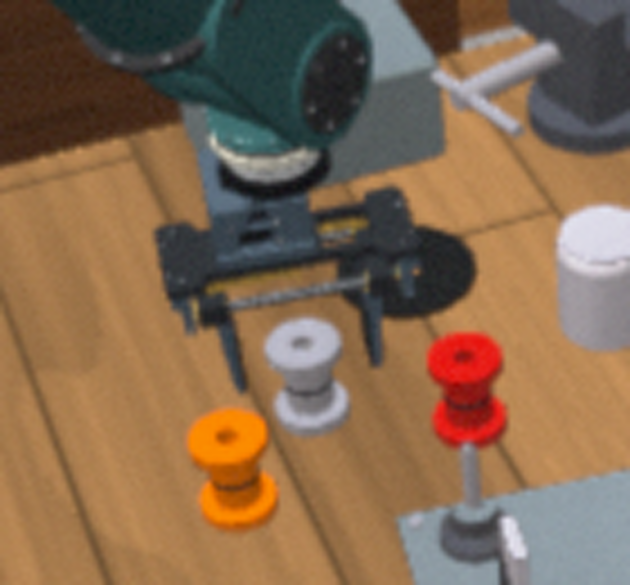

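Call:
send_rows:
  moves:
    - [[0,0,0],0]
    - [[0,0,0],0]
    - [[0,0,0],0]
    - [[0,0,0],0]
    - [[0,0,0],0]
    - [[0,0,0],0]
    - [[0,0,0],0]
    - [[0,0,0],0]
  claw: 1
  force: 35

```text
time_s: 3.78
ee_pos: [0.4496, 0.3315, 0.046]
tcp_rot: [0.759, 0.651, 0.0, 0.0]
ft_force: [-0.4, -0.2, 2.3]
opening: 0.601
```

The side crop shows the spool at (308,375) centred between the fingers at (240,385) and (375,360). The jaws stopped at about 55 mm, which fits the 56 mm flange. Now I'll lift it.

Call:
send_rows:
  moves:
    - [[0,0,0],0]
    - [[0,0,-5],0]
    - [[0,0,-20],0]
    - [[0,0,-50],0]
    - [[0,0,-85],0]
    - [[0,0,-115],0]
    - [[0,0,-125],0]
    - [[0,0,-125],0]

```text
time_s: 4.45
ee_pos: [0.4506, 0.3323, 0.1734]
tcp_rot: [0.759, 0.651, 0.002, 0.0]
ft_force: [1.6, 0.3, -2.4]
opening: 0.6
```

```bash
python3 go.py .5089 .1456 .17 -.1486;  python3 - <<'E'
from h import *
im=manip.grab_frame("side")[80:220,140:300]; cv2.imwrite("pics/s3.png",cv2.resize(im,None,fx=4,fy=4,interpolation=cv2.INTER_CUBIC))
E
```

```text
t 4.45 pos [0.4506 0.3323 0.1734] yaw -0.1529 F [ 1.6  0.3 -2.4] open 0.6 tilt [ 0.0035  0.0024 -1.    ]
shift mm [-175.7   86.     3.1] spin deg -0.25
```

View pics/s3.png

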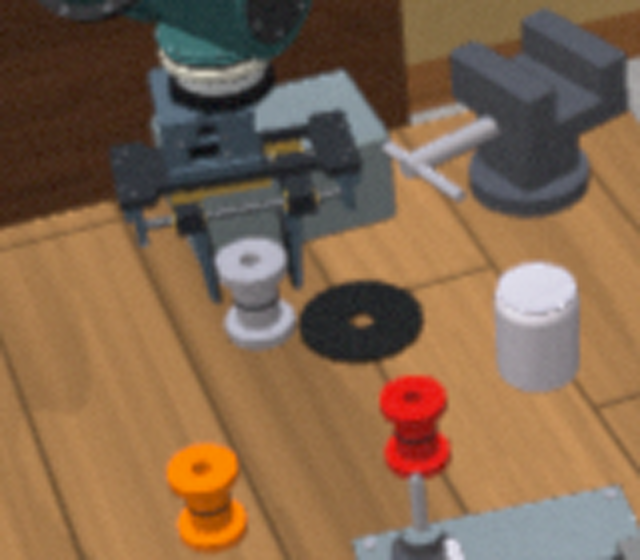

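The spool is held upright. Now I'll carry it over the spindle.

Call:
send_rows:
  moves:
    - [[-176,86,0],-0.2]
    - [[-176,86,0],-0.2]
    - [[-176,86,0],-0.2]
    - [[-176,86,0],-0.2]
    - [[-176,86,0],-0.2]
    - [[-176,86,0],-0.2]
    - [[-176,86,0],-0.2]
    - [[-176,86,0],-0.2]

```text
time_s: 5.17
ee_pos: [0.5068, 0.1445, 0.1693]
tcp_rot: [0.758, 0.652, -0.001, -0.001]
ft_force: [0.1, -0.6, -4.1]
opening: 0.603
```

```bash
python3 go.py .5089 .1456 .165 -.1486;  python3 - <<'E'
from h import *
im=manip.grab_frame("side")[130:280,180:340]; cv2.imwrite("pics/s4.png",cv2.resize(im,None,fx=4,fy=4,interpolation=cv2.INTER_CUBIC))
im=manip.grab_frame("top")[180:310,170:330]; cv2.imwrite("pics/t4.png",cv2.resize(im,None,fx=4,fy=4,interpolation=cv2.INTER_CUBIC))
E
```

```text
t 5.17 pos [0.5068 0.1445 0.1693] yaw -0.15 F [ 0.1 -0.6 -4.1] open 0.603 tilt [-2.5e-03 -4.0e-04 -1.0e+00]
shift mm [1.4 2.  4.3] spin deg -0.08
```

View pics/s4.png

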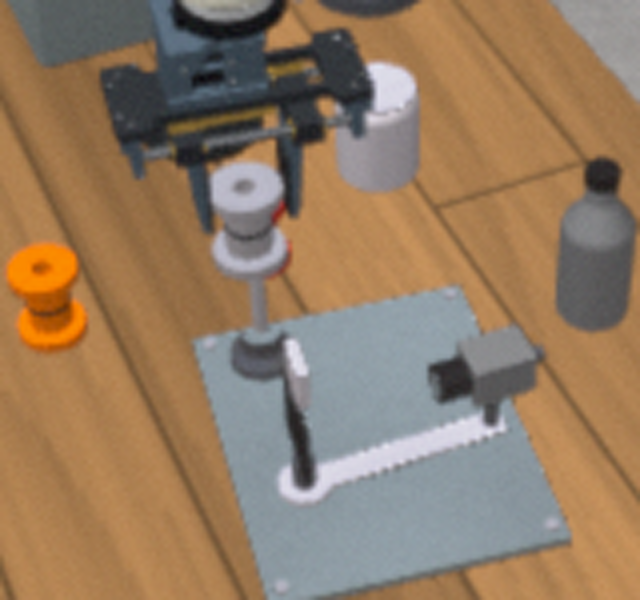

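View pics/t4.png

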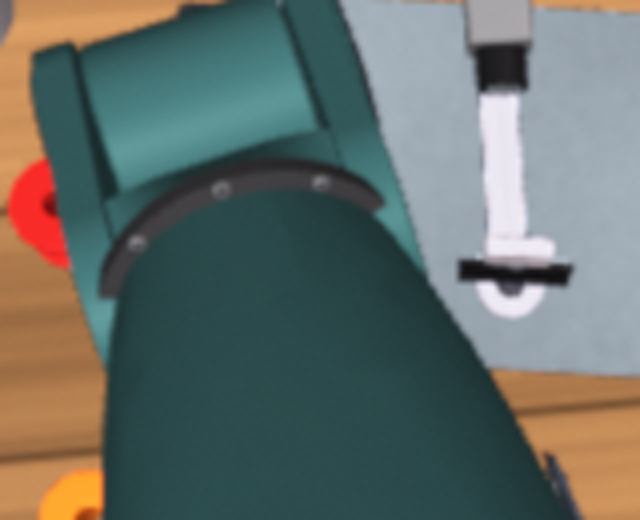

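Call:
send_rows:
  moves:
    - [[1.4,2,0],0]
    - [[1.4,2,0],0]
    - [[1.4,2,4],0]
    - [[1.4,2,4],0]
    - [[1.4,2,4],0]

```text
time_s: 5.68
ee_pos: [0.5096, 0.1457, 0.1666]
tcp_rot: [0.758, 0.652, -0.0, -0.0]
ft_force: [0.2, -0.1, -2.7]
opening: 0.598
```

```bash
python3 go.py .5089 .1456 .165 -.1486;  python3 - <<'E'
from h import *
I=manip.grab_frame("side"); np.set_printoptions(precision=1,suppress=True)
im=I[150:230,215:275]; cv2.imwrite("pics/s5.png",cv2.resize(im,None,fx=7.5,fy=7.5,interpolation=cv2.INTER_CUBIC))
p=manip.observe()['ee_pos']
for dz in (.024,-.046): print(((proj("side",p+[0,0,dz])[0]-[215,150])+.5)*7.5)
for z in (.104,.045): print("spindle",((proj("side",[.5089,.1456,z])[0]-[215,150])+.5)*7.5)
print(np.diff(proj("side",[[.5089,.1456,.1],[.5139,.1456,.1],[.5089,.1506,.1]]),axis=0)*7.5, "5mm x; then y-x")
E
```

```text
t 5.68 pos [0.5096 0.1457 0.1666] yaw -0.1491 F [ 0.2 -0.1 -2.7] open 0.598 tilt [-5.e-04 -1.e-04 -1.e+00]
shift mm [-0.2 -0.7  1.6] spin deg -0.03
[204.7 201. ]
[216.1 334. ]
spindle [216.8 365.2]
spindle [225.8 468.5]
[[ 11.5  -3.6]
 [-16.   -4.1]] 5mm x; then y-x
```

View pics/s5.png

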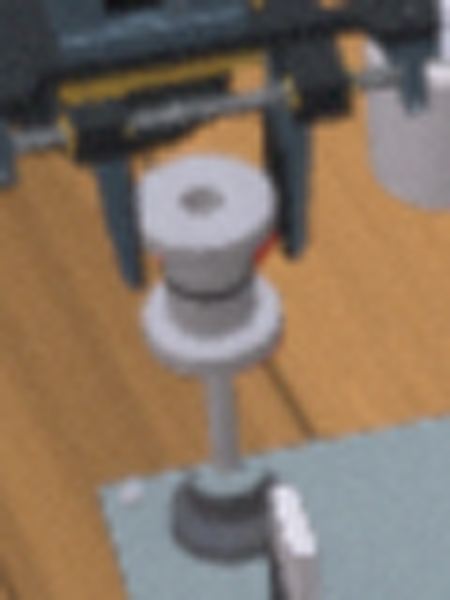

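Side crop: bore at (202,200) and spindle base at (224,465). Both lie within about 1 mm of the model, with the same offset. I'll lower it in stages and watch the force.

Call:
send_rows:
  moves:
    - [[0,-0.5,4],0]
    - [[0,-0.5,8],0]
    - [[0,-0.5,12],0]
    - [[0,-0.5,16],0]
    - [[0,-0.5,20],0]
    - [[0,-0.5,24],0]
    - [[0,-0.5,28],0]
    - [[0,-0.5,28],0]

```text
time_s: 6.4
ee_pos: [0.509, 0.1455, 0.138]
tcp_rot: [0.758, 0.652, -0.001, -0.0]
ft_force: [-0.2, -0.6, -2.8]
opening: 0.596
```

```bash
python3 go.py .5089 .1456 .091 -.1486;  python3 - <<'E'
from h import *
I=manip.grab_frame("side")
im=I[150:230,215:275]; cv2.imwrite("pics/s6.png",cv2.resize(im,None,fx=7.5,fy=7.5,interpolation=cv2.INTER_CUBIC))
E
```

```text
t 6.4 pos [0.509  0.1455 0.138 ] yaw -0.1495 F [-0.2 -0.6 -2.8] open 0.596 tilt [-1.1e-03 -3.0e-04 -1.0e+00]
shift mm [ 0.1 -0.1 47. ] spin deg -0.05
```

View pics/s6.png

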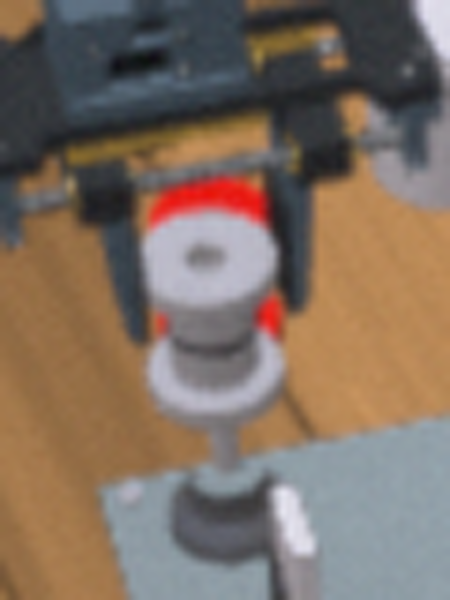

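The underside is at about 92 mm, below the 104 mm tip, with no contact force, so the spindle is in the bore. Continuing down.

Call:
send_rows:
  moves:
    - [[0,0,6],0]
    - [[0,0,12],0]
    - [[0,0,18],0]
    - [[0,0,24],0]
    - [[0,0,30],0]
    - [[0,0,36],0]
    - [[0,0,40],0]
    - [[0,0,40],0]

```text
time_s: 7.12
ee_pos: [0.5089, 0.1455, 0.0979]
tcp_rot: [0.758, 0.652, -0.001, -0.0]
ft_force: [0.4, -1.1, -2.6]
opening: 0.597
```

```bash
python3 go.py .5089 .1456 .091 -.1486
```

```text
t 7.12 pos [0.5089 0.1455 0.0979] yaw -0.1495 F [ 0.4 -1.1 -2.6] open 0.597 tilt [-1.3e-03 -3.0e-04 -1.0e+00]
shift mm [ 0.1 -0.   6.9] spin deg -0.05
```

Call:
send_rows:
  moves:
    - [[0,0,1.5],0]
    - [[0,0,3],0]
    - [[0,0,4],0]
    - [[0,0,5],0]
    - [[0,0,6],0]
    - [[0,0,6.5],0]
    - [[0,0,7],0]
    - [[0,0,7],0]

```text
time_s: 7.78
ee_pos: [0.5094, 0.1456, 0.0919]
tcp_rot: [0.758, 0.652, -0.0, 0.0]
ft_force: [0.2, 0.6, -2.2]
opening: 0.598
```

Call:
send_rows:
  moves:
    - [[0,0,0.5],0]
    - [[0,0,1],0]
    - [[0,0,1],0]
    - [[0,0,1],0]

```text
time_s: 8.12
ee_pos: [0.5095, 0.1457, 0.091]
tcp_rot: [0.758, 0.652, 0.0, -0.0]
ft_force: [-0.2, 0.3, 1.1]
opening: 0.605
```

Call:
send_rows:
  moves:
    - [[0,0,0.5],0]
    - [[0,0,0.5],0]
    - [[0,0,0.5],0]
    - [[0,0,0.5],0]

```text
time_s: 8.45
ee_pos: [0.5096, 0.1458, 0.091]
tcp_rot: [0.758, 0.652, 0.0, -0.0]
ft_force: [-4.9, 0.8, 11.0]
opening: 0.596
```

The contact force is +11 N at exactly the predicted height, so the spool is seated. Releasing it.

Call:
send_rows:
  moves:
    - [[0,0,-0.5],0]
    - [[0,0,-0.5],0]
    - [[0,0,-0.5],0]
    - [[0,0,-0.5],0]
    - [[0,0,-0.5],0]
    - [[0,0,-0.5],0]
    - [[0,0,-0.5],0]
    - [[0,0,-0.5],0]
  claw: 0

```text
time_s: 9.12
ee_pos: [0.5094, 0.1456, 0.0909]
tcp_rot: [0.758, 0.652, -0.0, -0.0]
ft_force: [0.1, -0.9, 0.7]
opening: 0.999
```

Call:
send_rows:
  moves:
    - [[0,0,-10],0]
    - [[0,0,-30],0]
    - [[0,0,-60],0]
    - [[0,0,-90],0]
    - [[0,0,-115],0]
    - [[0,0,-120],0]
    - [[0,0,-120],0]
    - [[0,0,-120],0]

```text
time_s: 9.78
ee_pos: [0.5092, 0.1456, 0.2108]
tcp_rot: [0.758, 0.652, 0.0, 0.0]
ft_force: [-0.2, 0.1, -0.4]
opening: 1.0
```

```bash
python3 go.py .4882 .0072 .205 -.1486;  python3 - <<'E'
from h import *
I=manip.grab_frame("side")
im=I[130:280,210:340]; cv2.imwrite("pics/s7.png",cv2.resize(im,None,fx=4,fy=4,interpolation=cv2.INTER_CUBIC))
E
```

```text
t 9.78 pos [0.5092 0.1456 0.2108] yaw -0.1494 F [-0.2  0.1 -0.4] open 1.0 tilt [ 2.e-04  1.e-04 -1.e+00]
shift mm [-140.    -0.2    5.8] spin deg -0.05
```

View pics/s7.png

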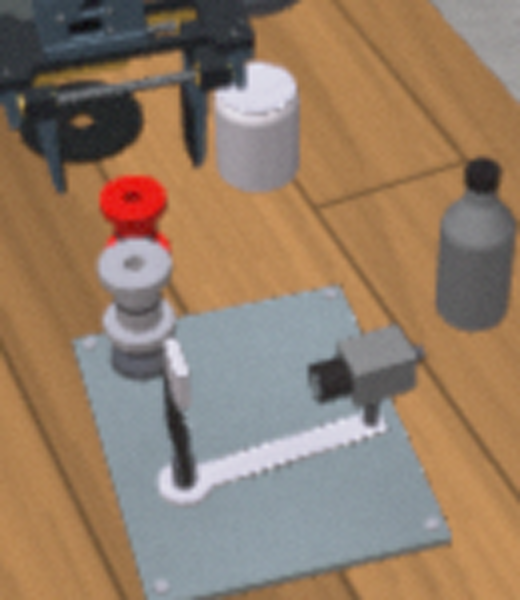

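The spool sits on the shoulder (side crop 140,350). Moving over the mirror tab.

Call:
send_rows:
  moves:
    - [[-140,0,0],0]
    - [[-140,0,0],0]
    - [[-140,0,0],0]
    - [[-140,0,0],0]
    - [[-140,0,0],0]
    - [[-140,0,0],0]
    - [[-140,0,0],0]

```text
time_s: 10.42
ee_pos: [0.4883, 0.0077, 0.2101]
tcp_rot: [0.758, 0.652, -0.0, -0.001]
ft_force: [0.4, -0.3, 0.8]
opening: 0.996
```

```bash
python3 go.py .4882 .0072 .121 -.1486;  python3 - <<'E'
from h import *
np.set_printoptions(precision=1,suppress=True)
I=manip.grab_frame("side")
im=I[160:280,220:340]; cv2.imwrite("pics/s8.png",cv2.resize(im,None,fx=5,fy=5,interpolation=cv2.INTER_CUBIC))
from fit import W
p=[.4882,.0072,-.1486]
for q in [(0,0,.152),(.005,.018,.152),(.005,-.018,.152),(-.005,.018,.152),(.005,-.018,.116),(.005,.018,.116)]: print(q,(proj("side",W(p,q))[0]-[220,160]+.5)*5)
E
```

```text
t 10.42 pos [0.4883 0.0077 0.2101] yaw -0.1496 F [ 0.4 -0.3  0.8] open 0.996 tilt [-1.4e-03  2.0e-04 -1.0e+00]
shift mm [-0.5  0.1 89.1] spin deg -0.06
(0, 0, 0.152) [169.7055 297.8368]
(0.005, 0.018, 0.152) [170.9125 273.6338]
(0.005, -0.018, 0.152) [186.3559 318.816 ]
(-0.005, 0.018, 0.152) [153.3519 277.2316]
(0.005, -0.018, 0.116) [189.146  363.5713]
(0.005, 0.018, 0.116) [173.9438 318.4039]
```

View pics/s8.png

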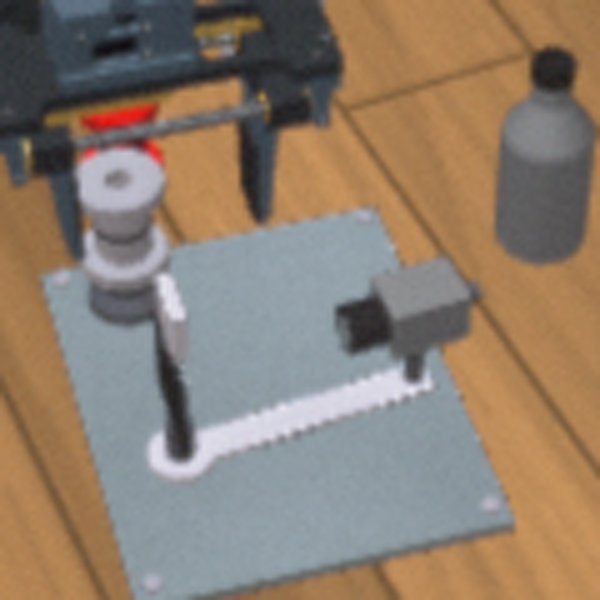

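The tab matches its predicted pixels (153–187, 275–360). Descending 89 mm.

Call:
send_rows:
  moves:
    - [[0,0,30],0]
    - [[0,0,55],0]
    - [[0,0,70],0]
    - [[0,0,80],0]
    - [[0,0,86],0]
    - [[0,0,89],0]
    - [[0,0,89],0]

```text
time_s: 11.05
ee_pos: [0.4887, 0.0075, 0.1218]
tcp_rot: [0.758, 0.653, -0.0, -0.0]
ft_force: [-0.7, -0.6, -0.5]
opening: 0.997
```

```bash
python3 go.py .4882 .0072 .121 -.1486;  python3 - <<'E'
from h import *
from fit import W
np.set_printoptions(precision=1,suppress=True)
p=[.4882,.0072,-.1486]
print("obs side crop px: lens front (345,325), arm end mid (425,380)")
for a in (.06,.09,.12,.15,.18):
    c,s=np.cos(a),np.sin(a)
    print(a,[((proj("side",W(p,(r*c,r*s,z)))[0]-[220,160]+.5)*5) for r,z in((.104,.08),(.14,.099),(.165,.099))],
      [((proj("top",W(p,(r*c,r*s,z)))[0]-[130,150]+.5)*3.5294) for r,z in((.104,.095),(.124,.095),(.14,.099))])
I=manip.grab_frame("side")
im=I[160:280,220:340]; cv2.imwrite("pics/s9.png",cv2.resize(im,None,fx=5,fy=5,interpolation=cv2.INTER_CUBIC))
E
```

```text
t 11.05 pos [0.4887 0.0075 0.1218] yaw -0.1489 F [-0.7 -0.6 -0.5] open 0.997 tilt [-2.e-04  0.e+00 -1.e+00]
shift mm [-0.4 -0.5  0.8] spin deg -0.02
obs side crop px: lens front (345,325), arm end mid (425,380)
0.06 [array([347.1, 340.8]), array([405.7, 303. ]), array([445.9, 292.5])] [array([595.2, 179.7]), array([594.8, 149.9]), array([594.8, 124.6])]
0.09 [array([345.2, 337.1]), array([403. , 298.1]), array([442.7, 286.8])] [array([590.4, 179.7]), array([589.1, 150. ]), array([588.4, 124.7])]
0.12 [array([343.1, 333.5]), array([400.1, 293.3]), array([439.2, 281.2])] [array([585.6, 180. ]), array([583.4, 150.2]), array([581.9, 125. ])]
0.15 [array([340.9, 329.9]), array([397.1, 288.6]), array([435.5, 275.7])] [array([580.8, 180.3]), array([577.8, 150.7]), array([575.5, 125.4])]
0.18 [array([338.6, 326.4]), array([393.8, 283.9]), array([431.5, 270.3])] [array([576. , 180.8]), array([572.1, 151.2]), array([569.1, 126.1])]
```

View pics/s9.png

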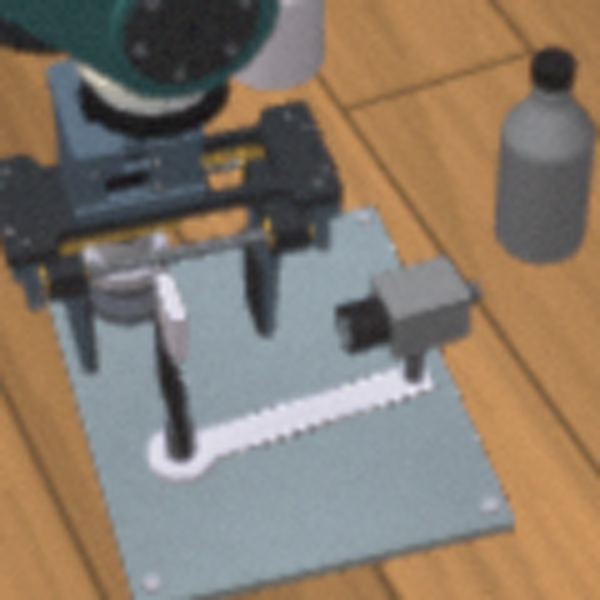

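Call:
send_rows:
  moves:
    - [[0,-0.5,0.5],0]
    - [[0,-0.5,0.5],0]
    - [[0,-0.5,0.5],0]
    - [[0,-0.5,0.5],0]
    - [[0,-0.5,0.5],0]
    - [[0,-0.5,0.5],0]
    - [[0,-0.5,0.5],0]
    - [[0,-0.5,0.5],0]
  claw: 1
  force: 30

```text
time_s: 11.77
ee_pos: [0.4881, 0.0073, 0.1214]
tcp_rot: [0.758, 0.652, 0.0, 0.0]
ft_force: [0.2, -0.7, 0.0]
opening: 0.442
```

Call:
send_rows:
  moves:
    - [[0,0,0],0]
    - [[0,0,0],0]
    - [[0,0,0],0]
    - [[0,0,0],0]
    - [[0,0,0],0]
    - [[0,0,0],0]

```text
time_s: 12.27
ee_pos: [0.4892, 0.0071, 0.1215]
tcp_rot: [0.758, 0.652, 0.001, 0.001]
ft_force: [9.3, -1.9, -9.2]
opening: 0.108
```

```bash
python3 go.py .4882 .0072 .121 .699
```

```text
t 12.27 pos [0.4892 0.0071 0.1215] yaw -0.1494 F [ 9.3 -1.9 -9.2] open 0.108 tilt [ 2.5e-03 -3.0e-04 -1.0e+00]
shift mm [-0.1 -1.   0.5] spin deg -48.61
```

The jaws closed on the tab at 9.8 mm. Next I'll move 0.8 mm to relieve the side force and turn the tab counter-clockwise by about 48.6°.

Call:
send_rows:
  moves:
    - [[0,0.8,0],0]
    - [[0,0.8,0],-4]
    - [[0,0.8,0],-8]
    - [[0,0.8,0],-12]
    - [[0,0.8,0],-16]
    - [[0,0.8,0],-20]
    - [[0,0.8,0],-24]
    - [[0,0.8,0],-24]

```text
time_s: 12.93
ee_pos: [0.4899, 0.0071, 0.1215]
tcp_rot: [0.604, 0.797, 0.001, 0.001]
ft_force: [8.9, 0.7, -8.7]
opening: 0.11
```

```bash
python3 go.py .4892 .0072 .1215 .699; python3 -c "
from rig import manip;print(manip.observe()['torque'])"
```

```text
t 12.93 pos [0.4899 0.0071 0.1215] yaw 0.2738 F [ 8.9  0.7 -8.7] open 0.11 tilt [ 0.0022  0.     -1.    ]
shift mm [ 0.2 -0.7 -0. ] spin deg -24.36
[-0.08834524 -1.18712136 -0.03265218]
```

Call:
send_rows:
  moves:
    - [[0,0,0],-4]
    - [[0,0,0],-8]
    - [[0,0,0],-12]
    - [[0,0,0],-16]
    - [[0,0,0],-20]
    - [[0,0,0],-23]
    - [[0,0,0],-24.4]
    - [[0,0,0],-24.4]

```text
time_s: 13.6
ee_pos: [0.4904, 0.0074, 0.1215]
tcp_rot: [0.423, 0.906, 0.001, 0.001]
ft_force: [13.2, 4.1, -12.8]
opening: 0.111
```

Call:
send_rows:
  moves:
    - [[0,0,0],0]
    - [[0,0,0],0]
    - [[0,0,0],0]

```text
time_s: 13.85
ee_pos: [0.4905, 0.0074, 0.1215]
tcp_rot: [0.424, 0.906, 0.001, 0.001]
ft_force: [14.2, 3.9, -13.8]
opening: 0.109
```

```bash
python3 go.py .4892 .0072 .1215 .699; python3 - <<'E'
from h import *
from fit import W
np.set_printoptions(precision=1,suppress=True)
for n in("side","top"):
    I=manip.grab_frame(n); x,y=(220,160) if n=="side" else (220,160)
    im=I[y:y+120,x:x+120]; cv2.imwrite(f"pics/{n}10.png",cv2.resize(im,None,fx=5,fy=5,interpolation=cv2.INTER_CUBIC))
print(manip.observe()['torque'])
for a in (.75,.8475,.95):
    p=[.4882,.0072,-.1486+a]
    print(a,[(proj("side",W(p,(0,yy,z)))[0]-[220,160]+.5)*5 for yy in(-.032,.032) for z in (.112,.048)])
E
```

```text
t 13.85 pos [0.4905 0.0074 0.1215] yaw 0.6949 F [ 14.2   3.9 -13.8] open 0.109 tilt [ 3.4e-03  5.0e-04 -1.0e+00]
shift mm [ 0.6 -1.1  0. ] spin deg -0.23
[ 0.6 -1.8 -0.1]
0.75 [array([221.2, 369.1]), array([224.8, 444.2]), array([126. , 326.2]), array([132.7, 401.4])]
0.8475 [array([223.9, 365.4]), array([227.5, 440.6]), array([123.1, 329.8]), array([129.9, 404.9])]
0.95 [array([226.3, 361.4]), array([229.8, 436.6]), array([120.6, 333.7]), array([127.4, 408.9])]
```

View pics/side10.png

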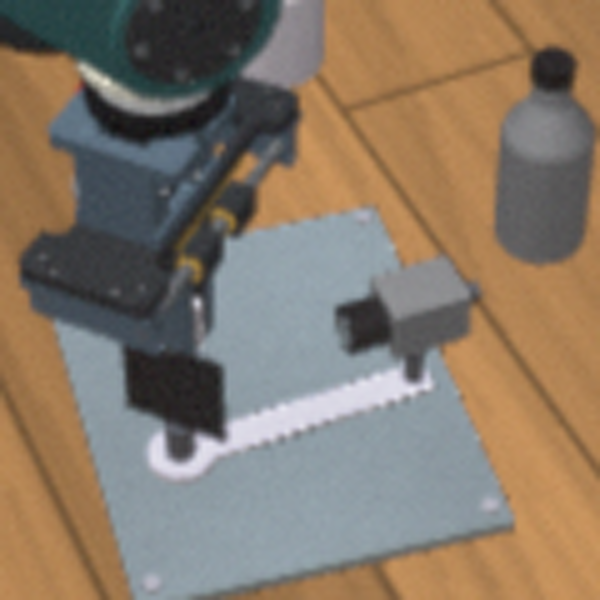

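View pics/top10.png

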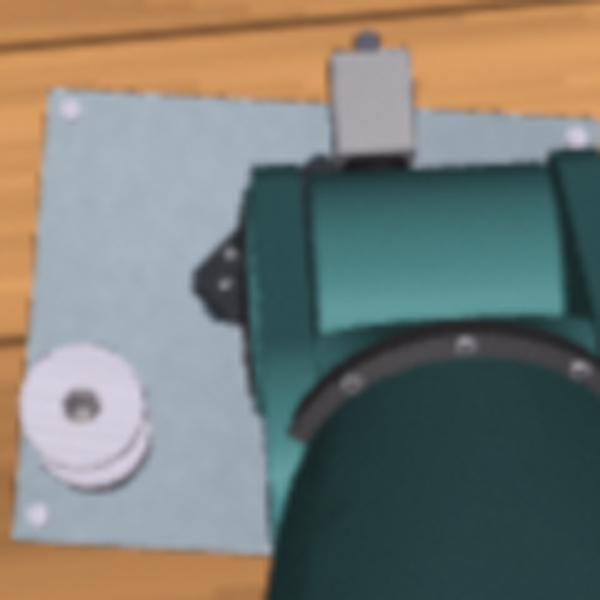

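The mirror frame's corners in the side crop, (124,350)–(224,437), match the prediction for 0.85 rad, and the spool is still seated. The side force has crept up to 14 N, so I'll relieve it a little.

Call:
send_rows:
  moves:
    - [[-0.6,0.7,0.4],0]
    - [[-0.6,0.7,0.4],-0.2]
    - [[-0.6,0.7,0.4],-0.2]
    - [[-0.6,0.7,0.4],-0.2]

```text
time_s: 14.28
ee_pos: [0.4906, 0.0074, 0.1215]
tcp_rot: [0.422, 0.906, 0.001, 0.001]
ft_force: [4.1, 5.0, 1.8]
opening: 0.115
```

```bash
python3 go.py .4892 .0072 .1215 .699
```

```text
t 14.28 pos [0.4906 0.0074 0.1215] yaw 0.6986 F [4.1 5.  1.8] open 0.115 tilt [ 1.6e-03  4.0e-04 -1.0e+00]
shift mm [ 0.8 -1.2 -0.1] spin deg -0.03
```

```bash
python3 - <<'E'
from h import *
np.set_printoptions(precision=4,suppress=True)
t=lambda p:np.array(p)/5+[220,160]-.4
a=back("top",t((373,160)),.099)[0]; b=back("top",t((371,52)),.099)[0]; s=back("top",t((82,405)),.115)[0]
print(a,b,"body axis yaw",np.arctan2(*(b-a)[1::-1]),"spool",s)
for ax in((.4882,.0072),(.4895,.0073)):
    ya=[np.arctan2(*(q[:2]-ax)[::-1]) for q in(a,b,s)]; print(ya,"target tool yaw",(ya[2]+(ya[0]+ya[1])/2)/2)
im=manip.grab_frame("side")
for d in manip.recognise("mirror_face","side")[:2]+manip.recognise("lens","side")[:2]: print(d)
print(manip.observe()['ft_force'],manip.observe()['time_s'])
E
```

```text
[0.6123 0.0052 0.099 ] [0.6639 0.001  0.099 ] body axis yaw -0.08075051561971089 spool [0.5083 0.1455 0.115 ]
[np.float64(-0.01633583443395118), np.float64(-0.03527392633422345), np.float64(1.4266067712391188)] target tool yaw 0.7004009454275157
[np.float64(-0.01732256615141125), np.float64(-0.0361093927629403), np.float64(1.435730616074103)] target tool yaw 0.7045073183084636
{'at': [0.4847, 0.0022, 0.0827], 'score': 0.82}
{'at': [0.6104, -0.0003, 0.063], 'score': 0.61}
[4.1613 5.0817 2.3696] 14.4333
```

The target yaw from the image is 0.700–0.705 rad and the measured tool yaw is 0.699, well within ±0.075. The forces are low, so I'm handing in.

```bash
python3 -c "
from rig import manip;print(manip.finish_job())"
```

```text
the job is handed in; nothing more can be done
None
```

I put the steel spool with the dark line on the spindle and turned the mirror to about 0.847 rad. I handed the job in at 14.4 s of the 64 s, with the gripper still holding the tab.

- **Spool:** I lowered it until it met the shoulder at the predicted height, TCP z 0.091 m, with about 11 N of contact, and only then let go. The pictures taken afterwards show it upright on the shoulder.
- **Mirror:** The target was about 0.848 rad, from a camera-arm angle of about 0.125 rad. A second check from the top picture gave a target tool yaw of 0.700–0.705 rad, against the measured 0.699 (tolerance ±0.075). The frame's corners in the side view also matched the prediction.
- **Disagreements:**
  - The side force on the tab rose to about 14 N while turning. A shift of about 1 mm brought it down to about 5 N, which suggests the mirror's axis is about 2 mm off my estimate.
  - The direction of the camera body's edges gave a rougher value than the lens position (−0.08 against about −0.026 rad). It would shift the target by only about 0.03 rad, so I went with the position.
- **Other items:** I did not touch the camera or anything else on the bench, and nothing looked moved in the views I checked.

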